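Break a seized taper plug loose and open the board fixture

ROBOT

A 6-joint arm with a two-finger parallel gripper is mounted at the origin on a cart in front of the work surface, level with it; the furniture and walls round the work are solid. World frame = base frame: x ahead of the robot, y to its left, z up, the work surface at z = 0. Lengths are in m, angles in rad, forces in N, time in s.
With the tool pointing down it reaches from about 0.3 to 0.85 m from the base axis. Payload 4.2 kg.
Tool frame: the origin (TCP) lies on the centre line of the jaws, within the pads' length; the fingertips stand 22 mm ahead of it and the grasp point (between the pads) lies 3 mm ahead of it (tcp_to_tips is the distance from the TCP to the fingertips, in m); z points along the fingers, y is the line along which they close (so a half turn about z gives the same grasp; the last joint's range is limited). The gripper opens to 91 mm and grips with 3 to 60 N. Pads are 32 mm wide; open, the fingers measure 118 mm over their backs; the gripper's body (76 mm by 178 mm) begins 60 mm behind the grasp point.
Start: joints at [-1.218, 0.32, 1.565, -0, 1.257, -0.02], TCP at [0.209, -0.536, 0.236] pointing down, gripper open.
Joint ranges: [-3.11, 3.11], [-0.84, 2.01], [0.21, 2.61], [-1.34, 4.49], [0.05, 2.63], [-2.56, 2.56]. Speed limits (rad/s): [2.57, 2.57, 3.14, 3.14, 3.14, 3.14].

INTERFACE

Orientations are given as [roll, pitch, yaw] about the fixed x, y, z axes, in that order (R = Rz(yaw) Ry(pitch) Rx(roll)).
In Python, from station import sense, read_camera, sign_off, tcp_to_tips gives the robot as it stands. The module is installed in compiled form; this text tells all that it offers.
- The arm moves only by the tool step_arm, never from a script. Its argument "motion" is a list of rows, each a list of 7 numbers: the turn, a rotation vector about the tool's x, y, z in degrees, then the shift along the tool's x, y, z in m, then the opening, from -1 (shut) to 1 (fully open), so that 0 is half open. A call has 1 to 12 rows; each row is the pose to reach, as a shift and turn from the pose commanded when the call began, along the tool's axes at that moment; what a row does not reach only later rows make up. A row lasts 1/10 s, in which the tool goes at most 50 mm and 8.59 degrees, less where a joint would pass 70% of its speed; a pose out of reach is approached as far as the arm can. A call with a gripper value outside its range is refused whole. The fingers move at their own pace and stop on an object; "grip_force" is the grip in N (left out, the last holds). Time passes only in rows, so rows that repeat a pose let the fingers close. It gives the time, the measured TCP pose, the force, the opening and the grip force at its end, in the units of the state.
- sense(): the state, without advancing time (a new reading comes with each control period).
- read_camera(name): name is "side" or "top"; returns a dict with "pixels" (420x560x3 uint8, blue, green, red), "intrinsics" (3x3 intrinsics, pixels), "rvec" (rotation vector, rad) and "tvec" (3), from world to camera coordinates, as OpenCV has them. Camera axes: x right, y down, z forward; pixel columns grow to the right and rows downward; lengths in m; the calibration is good to about 2 mm. A picture is of the moment at which its call begins. There is no depth.
- sign_off(): hands the job in; it is judged then, once.
The state is a dict: "clock": time; "qpos": joint angles; "qd": joint speeds; "effort": joint torques, N m; "tool_pos": TCP position; "ee_rot": TCP orientation; "contact_force": force on the tool from outside, world axes, zero at the start; "moment": the same for the moment, N m; "finger_gap": finger opening in m; "finger_force": force on a finger pad.
Only numpy, scipy, OpenCV 4.12 (cv2) and the standard library are available. Lean on these libraries where they do the work, as an engineer would, in place of code of your own. Each camera call takes 0.05 s, during which the arm holds its last target. There are 200 camera calls.

TASK

Open the hold-down fixture so that its circuit board can be taken out later: the steel tee-handled taper plug that locks the arm is seized in its socket, so twist it loose, pull it straight out and hang it upright by its flange in the grey fork rest. Then swing the hold-down arm fully aside, 80 degrees or more, to whichever side nothing tall stands in its way. Leave the board in its nest and do not push, lift or knock over anything else on the bench.

Things in the scene. Friction and masses are not known exactly. Their poses are not given: they have to be found in the camera images.
- fixture: Fixed aluminium hold-down fixture: base plate 200 (x) x 170 (y) x 15 mm; origin under the plate's centre at bench height, z up. The board lies in a nest in the middle of the plate, 90 along x and 150 along y. The socket axis is at x = -70 mm, y = 0, the arm's pivot post at x = +70 mm, y = 0. Its position and yaw vary.
- socket: Fixed dark steel round taper socket, 52 mm across, 42 mm high, standing in the front end of the fixture with its mouth up; origin on its axis at bench height, z up. Its x axis is parallel to the plug's x axis (the tee bar) as the plug starts; this direction varies relative to the fixture.
- plug: Steel taper plug with tee handle, 94 mm long, 220 to 360 g. Origin: centre of its foot; z up its axis, x along the tee bar. From the foot: tapered shank to 52 mm (diameter 23 at the foot, 30 on top), flange diameter 52 from 52 to 58 mm, stem diameter 18 to 76 mm, tee bar 72 (x) x 14 (y) x 18 high to 94 mm. Starts upright, foot 4 mm above the bench, in the socket through the arm's ring, flange 2 mm above the ring.
- plug_handle (a point): Centre of the tee bar, 85 mm above the foot, axes as the plug; grip the bar across its 14 mm width here. The plug is seized: a straight pull does not free it, nor a turn under 0.5 rad. Turned 0.65 rad or more (up to 2.5) either way from its start, against about 0.15 N m, it is loose and lifts out easily. Its foot is out of the arm's ring when raised 52 mm.
- plug_flange (a point): centre of the underside of the plug's flange, 52 mm above the foot. Axes as the plug.
- clamp_arm (a joint): Angle of the steel hold-down arm about its vertical pivot, rad: 0 closed over the board (pointing along the fixture's -x), positive counter-clockwise from above (free end to the fixture's -y side), range -1.65 to 1.65, slight friction (0.1 N m), stays where left. Arm 26 mm wide, 44 to 54 mm above the bench; a ring of 50 mm outside, 36 mm inside diameter at its end.
- clamp_pivot (a point): Point on the arm's pivot axis, 49 mm above the bench. The ring's centre is 140 mm from it, so the arm sweeps a radius of 165 mm.
- clamp_knob (a point): centre of the top of the round black knob that stands up on the arm, 16 mm diameter, 32 mm high (54 to 86 mm above the bench), 55 mm from the pivot; moves with the arm.
- fork_rest: Fixed grey rest, base 84 x 84 x 8 mm; a column at its +x side carries a level fork 76 mm wide (y), its top 85 mm above the bench, 9 mm thick. The slot between the two prongs is 36 mm wide (y), open towards -x and upward, closed at x = +18 mm; prongs end at x = -31 mm. Origin at bench height below the seat. Its place (left or right of the fixture) and yaw vary.
- rest_seat (a point): where the plug's axis should stand: in the middle of the slot at the height of the fork's top, 85 mm above the bench; the flange's underside rests on it. Axes as fork_rest.
- board: black circuit board 90 x 150 x 14 mm lying in the fixture's nest, under the arm; origin at the centre of its underside.
- bottle: white solvent bottle 44 mm diameter, 105 mm tall, loose and light, standing beside the fixture within the arm's swing on one side (either side, +y or -y of the fixture); origin at the centre of its underside.
- tape_roll: roll of film tape 56 mm diameter, 15 mm high, lying beside the fixture on the side opposite to the bottle; the arm passes above it. Origin at the centre of its underside.
- parts_case: closed parts box 115 x 180 x 37 mm, on the opposite side of the fixture from the fork rest; origin at the centre of its underside.
- spool: solder spool 49 mm diameter, 43 mm high, behind the fixture; origin at the centre of its underside.
- flux: small white bottle 30 mm diameter, 74 mm tall, behind the fixture; origin at the centre of its underside.
- cutters: red-handled side cutters 41 x 104 x 12 mm lying near the bench's front edge, right of all the work; origin at the centre of its underside.
- driver: small yellow screwdriver 12 x 132 x 13 mm lying along the bench's front edge, left of the middle; origin at the centre of its underside.
Mind the look-alikes: they are no part of the job. Several things have the shape of the fork_rest; the one meant has the colours described above. Leave any purple look-alike of the socket alone.

How it is judged:
On the way, in this order (a step that is already met when the one before it is completed fails the run):
1. the plug is twisted in its socket by more than 0.45 rad while still seated (angle between the x axis of plug and the x axis of socket, either way round above 0.45 rad and height (world z) of plug below 0.012 m and horizontal distance between plug and socket below 0.01 m), for 0.02 s.
2. the plug hangs upright in the fork rest (horizontal distance between plug_flange and rest_seat below 0.018 m and angle between plug's own z axis and vertical below 0.12 rad and z of plug_flange in the frame of rest_seat between -0.006 and 0.006 m), for 0.2 s.
3. the arm is swung aside by more than 1.3 rad ((value of joint clamp_arm above 1.3 rad or value of joint clamp_arm below -1.3 rad)), for 0.2 s.
At the end, for the whole second after the job is handed in: The plug hangs at rest in the fork, flange underside within 18 mm (level) and 6 mm (height) of the seat, tilt under 0.12 rad; the arm is still, swung at least 1.3 rad to either side; the board and all bystanders listed are within 20 mm of where they began (all of step 2 and linear speed of plug below 0.03 m/s and (value of joint clamp_arm above 1.3 rad or value of joint clamp_arm below -1.3 rad) and velocity of joint clamp_arm between -0.1 and 0.1 rad/s and distance of each of bottle, tape_roll, parts_case, spool, flux, cutters, driver, board from where it was at the start of the episode below 0.02 m); the robot touches nothing.
It fails at once if the board is pushed more than 20 mm (distance of board from where it was at the start of the episode above 0.02 m).
It fails at once if the bottle, tape roll, parts box, spool, flux bottle, cutters or screwdriver is pushed more than 20 mm (distance of any of bottle, tape_roll, parts_case, spool, flux, cutters, driver from where it was at the start of the episode above 0.02 m).
It fails at once if the solvent or flux bottle is tipped more than 0.3 rad (angle between any of bottle, flux's own z axis and vertical above 0.3 rad).
It also fails if it takes over 56 s, if anything falls off the work surface, if the arm or the gripper's body presses on something with over 40 N, if the wrist force passes 120 N, or if a joint passes its speed limit or range.

## Working session

There is one attempt and no reset: what is moved stays moved. The work goes in short steps, Python scripts to look and compute and a tool call to move; the robot and the scene stay as the last step left them, time stands still between calls to the robot, and variables do not carry over. Pictures are saved under pics/ and viewed, at most 10 in all, crops included, and the job is handed in when it is done.

Besides the shell and the picture viewer there is one more tool, called after "Call:" in YAML: its name, and indented under it one key for each argument. step_arm: Moves the arm, as the interface text tells. Its arguments: {"type":"object","properties":{"motion":{"type":"array"},"grip_force":{"type":"number"}},"required":["motion"]}

```bash
mkdir -p pics
cat > h.py <<'E'
import numpy as np, cv2
from station import sense, read_camera, sign_off, tcp_to_tips
def grab(n,f=None):
    c=read_camera(n)
    c['R']=cv2.Rodrigues(np.array(c['rvec'],float))[0]; c['t']=np.array(c['tvec'],float).ravel(); c['K']=np.array(c['intrinsics'],float)
    if f: cv2.imwrite('pics/'+f,c['pixels'])
    return c
def ray(c,uv,z):
    d=c['R'].T@np.linalg.inv(c['K'])@np.array([uv[0],uv[1],1.]); o=-c['R'].T@c['t']
    return o+d*(z-o[2])/d[2]
def proj(c,p):
    q=c['K']@(c['R']@np.array(p,float)+c['t']); return q[:2]/q[2]
E
python3 - <<'E'
from h import *
for n in('top','side'):
    c=grab(n,n+'0.png'); print(n,-c['R'].T@c['t'],c['K'][0,0],c['R'])
print(sense())
E
```

```text
top [ 0.34814682 -0.06196274  1.28456515] 442.01054310613563 [[ 0.00346437 -0.99997477 -0.00620114]
 [-0.98146109 -0.00221176 -0.19164873]
 [ 0.19163018  0.00675012 -0.98144399]]
side [ 1.12310312 -1.28216912  1.02676557] 460.34162248202466 [[ 0.9130542   0.40769612 -0.01076584]
 [ 0.22479257 -0.52510806 -0.82081047]
 [-0.34029447  0.74702437 -0.57109918]]
{'clock': 0.1, 'qpos': array([-1.21801530e+00,  3.20203203e-01,  1.56553235e+00, -3.44128548e-05,
        1.25736742e+00, -2.00074700e-02]), 'qd': array([ 0.00035104, -0.00156012, -0.00393187,  0.00019552,  0.00184018,
        0.00073949]), 'effort': array([ 1.64307116e-04, -4.13331771e+01, -2.32508719e+01,  7.29634124e-02,
        4.22330014e-02, -3.96762891e-05]), 'tool_pos': array([ 0.2092718 , -0.53513574,  0.23522812]), 'ee_rot': array([-3.14008198e+00,  2.49804239e-06,  3.72799137e-01]), 'contact_force': array([-0.25115664, -0.31563889, -0.32650085]), 'moment': array([-0.02725015,  0.01828971, -0.04689427]), 'finger_force': 0.0, 'finger_gap': 0.0913216787032983}
```

View pics/top0.png

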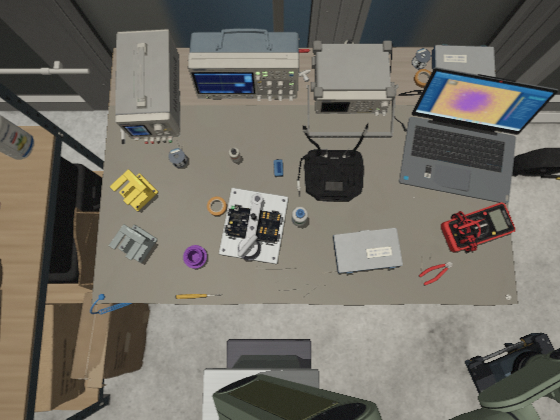

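View pics/side0.png

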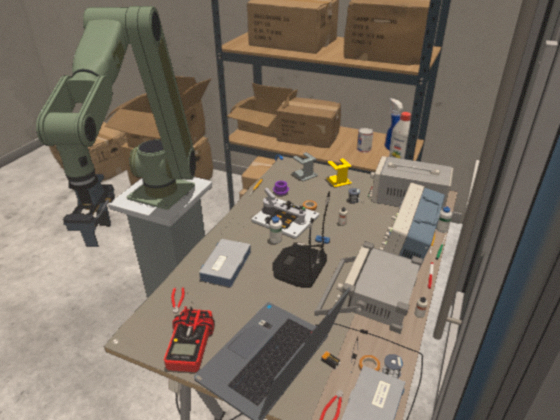

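The top view shows the plug at about (248,245), the knob at (258,198), the grey fork rest at (133,242) on the left, the white bottle at (300,216) on the right, and the tape at (216,206) on the left. So the arm has to swing left (+y, negative joint angle). The side view agrees. I'll zoom in next.

Run:
```python
from h import *
a=cv2.imread('pics/top0.png')
l=cv2.resize(a[215:275,100:170],None,fx=8,fy=8,interpolation=cv2.INTER_CUBIC)[:, :]
r=cv2.resize(a[180:270,205:320],None,fx=6.9,fy=6.6,interpolation=cv2.INTER_CUBIC)
cv2.imwrite('pics/l.png',l);cv2.imwrite('pics/r.png',cv2.resize(a[183:268,207:319],None,fx=7,fy=7,interpolation=cv2.INTER_CUBIC))
b=cv2.imread('pics/side0.png')
cv2.imwrite('pics/s.png',cv2.resize(b[150:250,240:370],None,fx=6,fy=6,interpolation=cv2.INTER_CUBIC))
```

```text
(no output)
```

View pics/l.png

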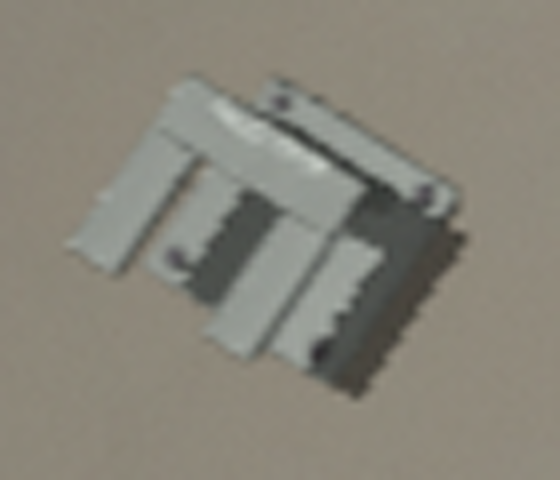

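View pics/r.png

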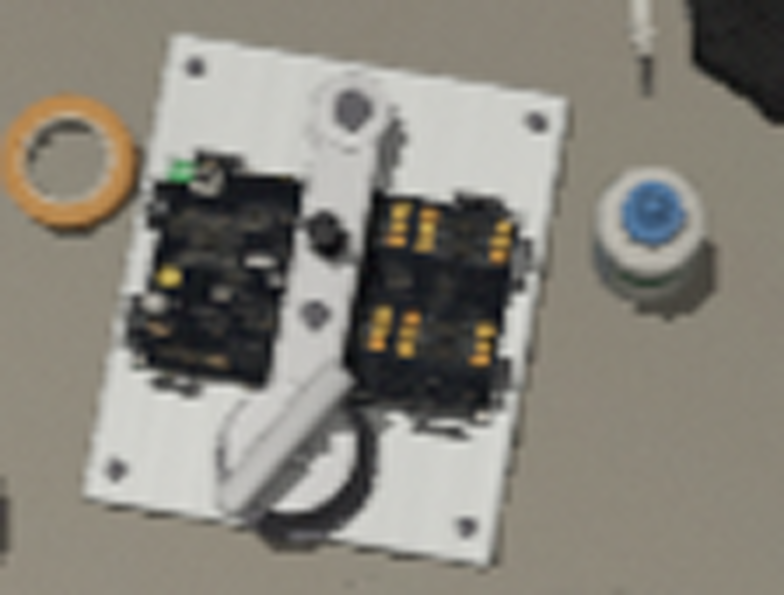

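View pics/s.png

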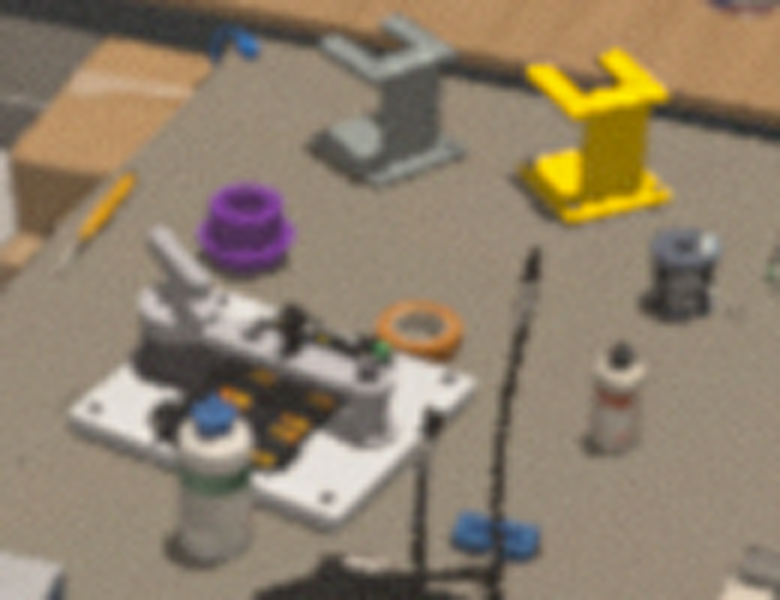

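The crops show these points:
- **Fork (l.png):** the slot opens towards the lower left, the prong tips are near (68,243) and (250,358), and the closed end runs (200,155)-(280,208).
- **Fixture (r.png):** plate corners are at (172,37), (567,97), (492,565) and (85,495). The tee bar runs from (342,372) to (231,500) and the knob is at (325,232).
- **Side crop (s.png):** the grey fork's prong tips are at upper left, and the tee bar runs (158,235)-(210,285).

```bash
cat > m.py <<'E'
from h import *
T=grab('top');S=grab('side')
r=lambda x,y:(207+(x+.5)/7-.5,183+(y+.5)/7-.5)
l=lambda x,y:(100+(x+.5)/8-.5,215+(y+.5)/8-.5)
s=lambda x,y:(240+(x+.5)/6-.5,150+(y+.5)/6-.5)
E
python3 - <<'E'
from m import *
np.set_printoptions(precision=4,suppress=True)
C=np.array([ray(T,r(*p),.015) for p in[(172,37),(567,97),(492,565),(85,495)]])
print('plate',C[:,:2],'sides',[np.linalg.norm(C[i]-C[(i+1)%4]) for i in range(4)]);c=C.mean(0)
d=(C[0]+C[1]-C[2]-C[3]);yaw=np.arctan2(d[1],d[0]);print('c',c,'yaw',yaw)
w=lambda x,y,z:[c[0]+x*np.cos(yaw)-y*np.sin(yaw),c[1]+x*np.sin(yaw)+y*np.cos(yaw),z]
print('socket',w(-.07,0,0),'pivot',w(.07,0,0))
a,b=ray(T,r(335,372),.094),ray(T,r(224,497),.094)
print('bar ends',a,b,'mid',(a+b)/2,'len',np.linalg.norm(a-b),'yaw',np.arctan2(*(a-b)[1::-1]))
q=proj(S,w(-.07,0,.094));print('side proj of plug top',q,[(q[0]+.5-240)*6,(q[1]+.5-150)*6])
k=ray(T,r(325,228),.086);print('knob',k,'expected',w(.015,0,.086))
F=np.array([ray(T,l(*p),.085) for p in[(190,75),(370,190),(250,350),(68,240),(118,270),(207,332),(200,155),(280,208)]])
print('fork',F[:,:2]); 
P=lambda p:ray(T,p,.085)
y=F[0]-F[1]; print('w',np.linalg.norm(y),'yaw from crossbar',np.arctan2(-y[0],y[1]))
y2=F[3]-F[2];print('w tips',np.linalg.norm(y2),np.arctan2(-y2[0],y2[1]))
x=F[0]-F[3];print('len',np.linalg.norm(x),np.arctan2(x[1],x[0])); x=F[1]-F[2];print(np.linalg.norm(x),np.arctan2(x[1],x[0]))
x=F[[6,7]].mean(0)-F[2:6].mean(0);fy=np.arctan2(x[1],x[0]);print('slot len (49)',np.linalg.norm(x),fy)
u=np.array([np.cos(fy),np.sin(fy),0])
print('seat', F[2:6].mean(0)+.031*u, F[[6,7]].mean(0)-.018*u)
# side check of fork: draw projections
s_=F[2:6].mean(0)+.031*u;n=np.array([-u[1],u[0],0])
for nm,p in dict(tipL=s_-.031*u+.038*n,tipR=s_-.031*u-.038*n,slotL=s_+.018*u+.018*n,slotR=s_+.018*u-.018*n).items():
    q=proj(S,p);print(nm,(q[0]+.5-240)*6,(q[1]+.5-150)*6)
for nm,p in dict(bottle=((648,215),.09),tape=((70,160),.015)).items(): print(nm,ray(T,r(*p[0]),p[1]))
# purple
m=cv2.inRange(cv2.cvtColor(T['pixels'],cv2.COLOR_BGR2HSV),(130,90,40),(160,255,255));k=np.argwhere(m)[:,::-1]
print('purple',ray(T,k.mean(0),.03),len(k))
for z in(0.1,.0):print(ray(S,s(158,235),.09),ray(S,s(208,285),.09));break
E
```

```text
plate [[ 0.6637  0.0915]
 [ 0.638  -0.0754]
 [ 0.4419 -0.0448]
 [ 0.47    0.1225]] sides [np.float64(0.16887017303853913), np.float64(0.19846152328138675), np.float64(0.16963317950372075), np.float64(0.1960852355973002)]
c [0.5534 0.0235 0.015 ] yaw -0.15672488492722178
socket [np.float64(0.4842752737610677), np.float64(0.03439780687776231), 0] pivot [np.float64(0.6225594020119415), np.float64(0.012546036379793808), 0]
bar ends [0.5104 0.0154 0.094 ] [0.4618 0.0575 0.094 ] mid [0.4861 0.0364 0.094 ] len 0.06425663553280253 yaw -0.713191555992681
side proj of plug top [269.0694 193.2497] [np.float64(177.41640099414042), np.float64(262.4981354022535)]
knob [0.5687 0.0207 0.086 ] expected [np.float64(0.5682334944848125), np.float64(0.021130660503995723), 0.086]
fork [[0.5434 0.3778]
 [0.5037 0.3133]
 [0.449  0.3507]
 [0.4863 0.4155]
 [0.4761 0.3976]
 [0.4551 0.3657]
 [0.5156 0.3724]
 [0.4975 0.3437]]
w 0.07578752881389537 yaw from crossbar -0.5511420587063798
w tips 0.07476616607736482 -0.5219033349347774
len 0.06842811380474582 -0.5827066653013601
0.06628618156431594 -0.5996306950183742
slot len (49) 0.04676674829328304 -0.5467702588195176
seat [0.4931 0.3662 0.085 ] [0.4912 0.3674 0.085 ]
tipL 400.2839571403973 16.14253669448385
tipR 316.253295836393 44.885976074337066
slotL 419.6844413155645 49.52972448574451
slotR 379.55685479256397 63.59421343590424
bottle [ 0.5734 -0.1064  0.09  ]
tape [0.6105 0.133  0.015 ]
purple [ 0.6641 -0.1657  0.03  ] 768
[0.4568 0.0644 0.09  ] [0.5106 0.0235 0.09  ]
```

Call:
step_arm:
  motion:
    - [0,0,-118.5,0.4645,-0.4305,0.035,0]
    - [0,0,-118.5,0.4645,-0.4305,0.035,0]
    - [0,0,-118.5,0.4645,-0.4305,0.035,0]
    - [0,0,-118.5,0.4645,-0.4305,0.035,0]
    - [0,0,-118.5,0.4645,-0.4305,0.035,0]
    - [0,0,-118.5,0.4645,-0.4305,0.035,0]
    - [0,0,-118.5,0.4645,-0.4305,0.035,0]
    - [0,0,-118.5,0.4645,-0.4305,0.035,0]
    - [0,0,-118.5,0.4645,-0.4305,0.035,0]
    - [0,0,-118.5,0.4645,-0.4305,0.035,0]
    - [0,0,-118.5,0.4645,-0.4305,0.035,0]
    - [0,0,-118.5,0.4645,-0.4305,0.035,0]

```text
clock: 1.4
tool_pos: [0.4708, 0.0059, 0.2028]
ee_rot: [3.141, 0.0, 2.179]
contact_force: [0.6, -0.6, -0.0]
finger_gap: 0.0456
finger_force: 0.0
```

```bash
python3 -c "
from h import *
s=sense();print(s['clock'],s['tool_pos'],s['ee_rot'],s['qpos'],s['finger_gap'])"
```

```text
1.4 [0.47078979 0.00586955 0.20280922] [3.14138760e+00 4.76055659e-04 2.17939398e+00] [-1.17820826e-02  1.81864952e-01  1.84386796e+00 -2.98565351e-04
  1.11541616e+00 -6.20248533e-01] 0.045561541336030166
```

Call:
step_arm:
  motion:
    - [0,0,0,0,0,0,0]
    - [0,0,0,0,0,0,0]
    - [0,0,0,0,0,0,0]

```text
clock: 1.7
tool_pos: [0.4697, 0.003, 0.2027]
ee_rot: [-3.141, -0.0, 2.171]
contact_force: [-0.3, 0.3, -0.7]
finger_gap: 0.0449
finger_force: 0.0
```

```bash
cat >> h.py <<'E'
from scipy.spatial.transform import Rotation as Ro
def delta(p,yaw=None):
    s=sense();R=Ro.from_euler('xyz',s['ee_rot']);T=Ro.from_euler('xyz',[np.pi,0,s['ee_rot'][2] if yaw is None else yaw])
    print('turn',np.round(np.degrees((R.inv()*T).as_rotvec()),2),'shift',np.round(R.inv().apply(np.array(p)-s['tool_pos']),4),'F',np.round(s['contact_force'],1),'q',np.round(s['qpos'],2),s['clock'],s['finger_gap'],s['tool_pos'],s['ee_rot'])
E
python3 -c "
from h import *
delta([.485,.035,.16],np.pi-.70)
c=grab('side')
q=proj(c,[.485,.035,.098]);u,v=map(int,q);a=c['pixels'][v-60:v+40,u-65:u+65];print(u,v)
cv2.imwrite('pics/s2.png',cv2.resize(a,None,fx=6,fy=6,interpolation=cv2.INTER_CUBIC))"
```

```text
turn [-5.000e-02 -1.000e-02 -1.548e+01] shift [0.0178 0.0307 0.0427] F [-0.3  0.3 -0.7] q [-0.02  0.18  1.85 -0.    1.12 -0.62] 1.7 0.04493494505839011 [0.46971824 0.00300985 0.20269188] [-3.14063503e+00 -2.54021019e-05  2.17142494e+00]
269 192
```

View pics/s2.png

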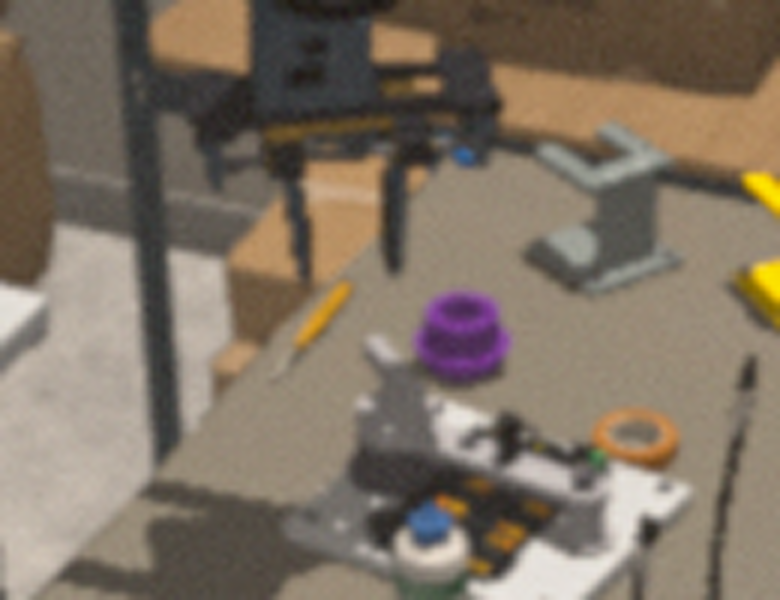

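The gripper hangs clear above the fixture, with its tips at about (300,275) and (395,270) and the tee bar at (380,350)-(430,400). I'll align over the bar next.

Call:
step_arm:
  motion:
    - [0,0,-15.5,0.0178,0.0307,0.0427,0]
    - [0,0,-15.5,0.0178,0.0307,0.0427,0]
    - [0,0,-15.5,0.0178,0.0307,0.0427,0]
    - [0,0,-15.5,0.0178,0.0307,0.0427,0]
    - [0,0,-15.5,0.0178,0.0307,0.0427,0]

```text
clock: 2.25
tool_pos: [0.4858, 0.0348, 0.1611]
ee_rot: [3.141, 0.002, 2.44]
contact_force: [-0.8, -1.1, -0.2]
finger_gap: 0.0457
finger_force: 0.0
```

```bash
python3 -c "
from h import *
delta([.485,.035,.103],np.pi-.70)
c=grab('side')
q=proj(c,[.485,.035,.098]);u,v=map(int,q);a=c['pixels'][v-35:v+25,u-40:u+40];print(u,v)
cv2.imwrite('pics/s3.png',cv2.resize(a,None,fx=8,fy=8,interpolation=cv2.INTER_CUBIC))"
```

```text
turn [ 0.06  0.09 -0.1 ] shift [ 0.0009 -0.0005  0.0581] F [-0.8 -1.1 -0.2] q [ 0.05  0.25  1.88 -0.    1.02 -0.82] 2.25 0.045688850947781676 [0.48584096 0.03480898 0.16105848] [3.14053443e+00 1.51101583e-03 2.43979776e+00]
269 192
```

View pics/s3.png

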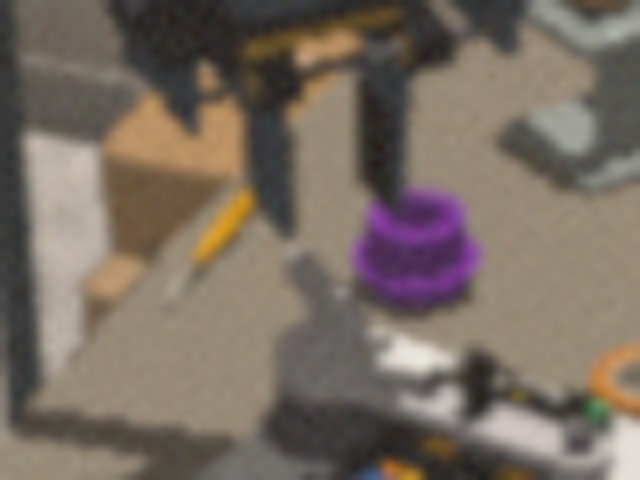

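The fingertips at (285,230) and (390,200) straddle the bar, which is at about (320,275). I'll descend and close gently.

Call:
step_arm:
  motion:
    - [0,0,0,0,0,0.03,0]
    - [0,0,0,0,0,0.045,0]
    - [0,0,0,0,0,0.058,0]
    - [0,0,0,0,0,0.058,0]
    - [0,0,0,0,0,0.058,-0.5]
    - [0,0,0,0,0,0.058,-0.6]
    - [0,0,0,0,0,0.058,-0.8]
    - [0,0,0,0,0,0.058,-1]
    - [0,0,0,0,0,0.058,-1]
    - [0,0,0,0,0,0.058,-1]
  grip_force: 15

```text
clock: 3.3
tool_pos: [0.4858, 0.0358, 0.1031]
ee_rot: [3.141, 0.001, 2.443]
contact_force: [-1.8, -1.2, 6.9]
finger_gap: 0.0138
finger_force: 35.8
```

```bash
python3 -c "
from h import *
delta([.485,.035,.103],np.pi-.70);s=sense();print(s['moment'],s['finger_force'])"
```

```text
turn [0.03 0.04 0.1 ] shift [ 0.0001 -0.0012  0.0001] F [-1.8 -1.2  6.9] q [ 0.05  0.31  1.95 -0.    0.87 -0.82] 3.3 0.013805209093049739 [0.48582791 0.03581932 0.10310055] [3.14107026e+00 7.84035467e-04 2.44331693e+00]
[ 0.0112264   0.24157688 -0.05483002] 35.75788915157318
```

Call:
step_arm:
  motion:
    - [0,0,0,0,0,0,-1]
    - [0,0,0,0,0,0,-1]
    - [0,0,6,0,0,0,-1]
    - [0,0,13,0,0,0,-1]
    - [0,0,20,0,0,0,-1]
    - [0,0,27,0,0,0,-1]
    - [0,0,34,0,0,0,-1]
    - [0,0,41,0,0,0,-1]
    - [0,0,48,0,0,0,-1]
    - [0,0,52,0,0,0,-1]
    - [0,0,52,0,0,0,-1]
    - [0,0,52,0,0,0,-1]
  grip_force: 45

```text
clock: 4.5
tool_pos: [0.4845, 0.0349, 0.1031]
ee_rot: [-3.14, 0.002, 1.537]
contact_force: [-4.6, -4.4, 10.4]
finger_gap: 0.0136
finger_force: 66.0
```

```bash
python3 -c "
from h import *
delta([.4858,.0358,.103]);s=sense();print(s['moment'],s['finger_force'])"
```

```text
turn [-0.12  0.14 -0.  ] shift [0.001  0.0013 0.0001] F [-4.6 -4.4 10.4] q [ 0.05  0.31  1.95 -0.    0.88  0.09] 4.5 0.013588203447751464 [0.48448385 0.03485437 0.10308786] [-3.13955349e+00  2.38619307e-03  1.53717011e+00]
[-0.88844318  0.88832671  0.06914562] 65.97233712673187
```

Call:
step_arm:
  motion:
    - [0,0,0,0,0,-0.005,-1]
    - [0,0,0,0,0,-0.01,-1]
    - [0,0,0,0,0,-0.02,-1]
    - [0,0,0,0,0,-0.035,-1]
    - [0,0,0,0,0,-0.05,-1]
    - [0,0,0,0,0,-0.07,-1]
    - [0,0,0,0,0,-0.09,-1]
    - [0,0,0,0,0,-0.11,-1]
    - [0,0,0,0,0,-0.117,-1]
    - [0,0,0,0,0,-0.117,-1]

```text
clock: 5.5
tool_pos: [0.4862, 0.036, 0.2202]
ee_rot: [3.139, -0.0, 1.536]
contact_force: [0.0, 0.3, -3.5]
finger_gap: 0.0142
finger_force: 65.9
```

```bash
python3 -c "
from h import *
delta([.4922,.3668,.22]);s=sense();print(s['moment'],s['finger_force'])
c=grab('side')
q=proj(c,[.485,.035,.13]);u,v=map(int,q);a=c['pixels'][v-55:v+45,u-45:u+75];print(u,v)
cv2.imwrite('pics/s4.png',cv2.resize(a,None,fx=6,fy=6,interpolation=cv2.INTER_CUBIC))"
```

```text
turn [ 0.16 -0.02 -0.  ] shift [ 3.308e-01 -5.600e-03  3.000e-04] F [ 0.   0.3 -3.5] q [0.05 0.19 1.78 0.   1.16 0.09] 5.5 0.014184071305219193 [0.48619432 0.03599629 0.22022532] [ 3.13878057e+00 -3.38233823e-04  1.53576436e+00]
[ 0.00401568 -0.12453805  0.00907671] 65.8678337931633
269 185
```

View pics/s4.png

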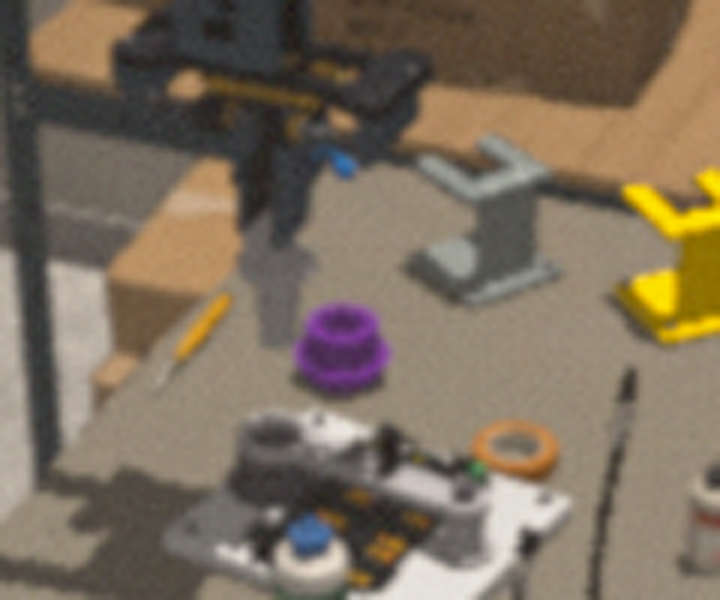

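The plug is free and hanging upright in the gripper, with its foot at about (277,345), and the socket is empty. I'll carry it over the fork next.

Call:
step_arm:
  motion:
    - [0,0,0,0.02,0,0,-1]
    - [0,0,0,0.05,-0.001,0,-1]
    - [0,0,0,0.09,-0.0015,0,-1]
    - [0,0,0,0.13,-0.002,0,-1]
    - [0,0,0,0.17,-0.003,0,-1]
    - [0,0,0,0.21,-0.0035,0,-1]
    - [0,0,0,0.25,-0.004,0,-1]
    - [0,0,0,0.285,-0.005,0,-1]
    - [0,0,0,0.31,-0.0055,0,-1]
    - [0,0,0,0.325,-0.0056,0,-1]
    - [0,0,0,0.3308,-0.0056,0,-1]
    - [0,0,0,0.3308,-0.0056,0,-1]

```text
clock: 6.75
tool_pos: [0.4913, 0.3663, 0.2182]
ee_rot: [-3.14, 0.002, 1.536]
contact_force: [0.4, -1.0, -3.3]
finger_gap: 0.0138
finger_force: 65.9
```

Call:
step_arm:
  motion:
    - [0,0,0,0,0,0.01,-1]
    - [0,0,0,0,0,0.02,-1]
    - [0,0,0,0,0,0.025,-1]
    - [0,0,0,0,0,0.025,-1]

```text
clock: 7.15
tool_pos: [0.491, 0.3655, 0.1927]
ee_rot: [-3.139, 0.002, 1.535]
contact_force: [-0.7, -0.4, -3.9]
finger_gap: 0.0138
finger_force: 65.9
```

```bash
python3 -c "
from h import *
delta([.4922,.3668,.132]);s=sense()
c=grab('side')
x,y,z=s['tool_pos']
q=proj(c,[x,y,.1]);u,v=map(int,q);a=c['pixels'][v-30:v+30,u-35:u+35];print(q,proj(c,[x,y,z-.099]))
for n,p in dict(seat=[.4922,.3668,.085]).items(): print(n,(proj(c,p)+.5-[u-35,v-30])*10)
print('foot',(proj(c,[x,y,z-.099])+.5-[u-35,v-30])*10)
cv2.imwrite('pics/s5.png',cv2.resize(a,None,fx=10,fy=10,interpolation=cv2.INTER_CUBIC))"
```

```text
turn [-0.13  0.11 -0.  ] shift [0.0015 0.0013 0.0607] F [-0.7 -0.4 -3.9] q [ 0.62  0.41  1.54 -0.    1.2   0.66] 7.15 0.013848979248890777 [0.49100994 0.3655066  0.19267523] [-3.13936808e+00  1.99384011e-03  1.53496385e+00]
[303.13340315 154.18525204] [303.10474835 155.49785254]
seat [359.33140838 337.10357119]
foot [356.04748353 319.97852536]
```

View pics/s5.png

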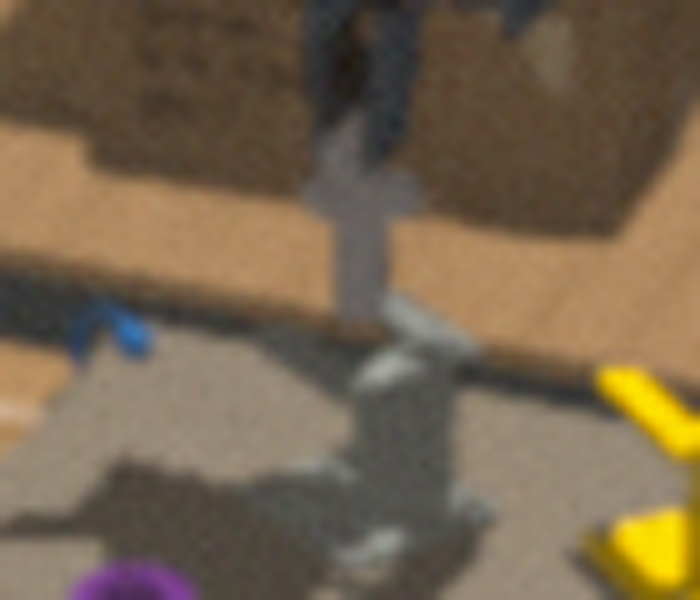

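The plug foot is at about (362,318), just above the slot between the prongs (right prong tip at about (370,375)). I'll bias a few mm toward the open end and lower in stages, watching the forces.

Call:
step_arm:
  motion:
    - [0,0,0,0.0024,-0.0031,0,-1]
    - [0,0,0,0.0024,-0.0031,0.005,-1]
    - [0,0,0,0.0024,-0.0031,0.012,-1]
    - [0,0,0,0.0024,-0.0031,0.02,-1]
    - [0,0,0,0.0024,-0.0031,0.028,-1]
    - [0,0,0,0.0024,-0.0031,0.03,-1]
    - [0,0,0,0.0024,-0.0031,0.03,-1]

```text
clock: 7.9
tool_pos: [0.4883, 0.3689, 0.1633]
ee_rot: [-3.141, 0.001, 1.536]
contact_force: [0.2, 0.3, -2.9]
finger_gap: 0.0138
finger_force: 65.9
```

```bash
python3 -c "
from h import *
delta([.488,.368,.132]);s=sense();print(s['moment'])
c=grab('side')
x,y,z=s['tool_pos']
q=proj(c,[.492,.367,.1]);u,v=map(int,q);a=c['pixels'][v-30:v+30,u-35:u+35];print(u,v)
cv2.imwrite('pics/s6.png',cv2.resize(a,None,fx=10,fy=10,interpolation=cv2.INTER_CUBIC))"
```

```text
turn [-0.06  0.06 -0.  ] shift [-0.0009 -0.0002  0.0313] F [ 0.2  0.3 -2.9] q [ 0.63  0.43  1.58 -0.    1.13  0.66] 7.9 0.013784273094897685 [0.48830932 0.36893661 0.16330797] [-3.14053418e+00  9.60093354e-04  1.53576363e+00]
[-0.04952445 -0.12920994 -0.02493996]
303 154
```

View pics/s6.png

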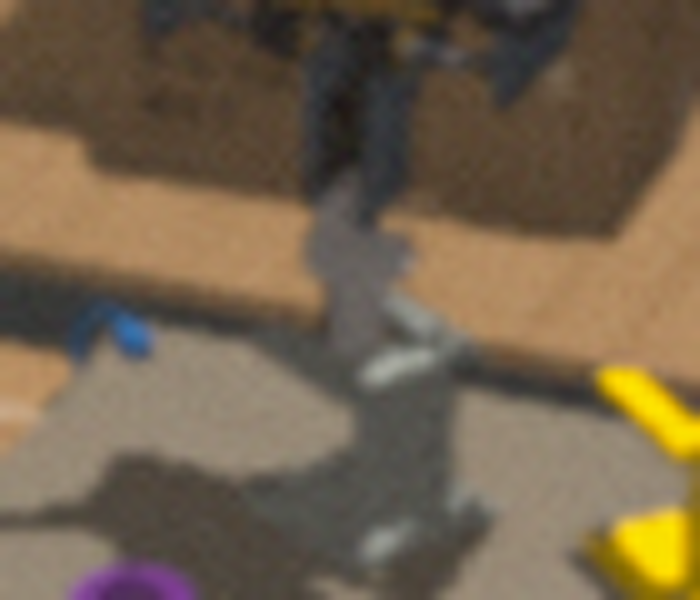

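The shank is inside the slot, behind the near prong at about (390,365), and there are no contact forces. I'll continue lowering.

Call:
step_arm:
  motion:
    - [0,0,0,-0.0005,0,0.006,-1]
    - [0,0,0,-0.0005,0,0.012,-1]
    - [0,0,0,-0.0005,0,0.018,-1]
    - [0,0,0,-0.0005,0,0.024,-1]
    - [0,0,0,-0.0005,0,0.027,-1]
    - [0,0,0,-0.0005,0,0.027,-1]

```text
clock: 8.55
tool_pos: [0.4882, 0.3684, 0.1364]
ee_rot: [-3.141, 0.001, 1.536]
contact_force: [0.0, -1.0, -3.1]
finger_gap: 0.0135
finger_force: 65.9
```

Call:
step_arm:
  motion:
    - [0,0,0,0,0,0.002,-1]
    - [0,0,0,0,0,0.004,-1]
    - [0,0,0,0,0,0.005,-1]
    - [0,0,0,0,0,0.005,-1]

```text
clock: 8.95
tool_pos: [0.4886, 0.3687, 0.1324]
ee_rot: [3.141, -0.0, 1.536]
contact_force: [-1.1, -0.7, -1.1]
finger_gap: 0.0134
finger_force: 65.9
```

Call:
step_arm:
  motion:
    - [0,0,0,0,0,0.0005,-1]
    - [0,0,0,0,0,0.001,-1]
    - [0,0,0,0,0,0.001,-1]
  grip_force: 10

```text
clock: 9.25
tool_pos: [0.4884, 0.3688, 0.1329]
ee_rot: [3.141, -0.001, 1.536]
contact_force: [-3.2, -2.1, 6.1]
finger_gap: 0.0139
finger_force: 13.0
```

Call:
step_arm:
  motion:
    - [0,0,0,0,0,0,-0.6]
    - [0,0,0,0,0,0,-0.4]
    - [0,0,0,0,0,0,-0.2]
    - [0,0,0,0,0,0,0]
    - [0,0,0,0,0,-0.005,0]
    - [0,0,0,0,0,-0.015,0]
    - [0,0,0,0,0,-0.03,0]
    - [0,0,0,0,0,-0.05,0]
    - [0,0,0,0,0,-0.08,0]
    - [0,0,0,0,0,-0.1,0]
    - [0,0,0,0,0,-0.1,0]

```text
clock: 10.35
tool_pos: [0.4899, 0.3698, 0.2352]
ee_rot: [3.136, -0.005, 1.536]
contact_force: [-0.4, 0.2, -0.1]
finger_gap: 0.0455
finger_force: 0.0
```

```bash
python3 -c "
from h import *
delta([.615,-.02,.2])
c=grab('side');t=grab('top')
q=proj(c,[.492,.367,.1]);u,v=map(int,q);a=c['pixels'][v-30:v+30,u-35:u+35]
q=proj(t,[.488,.367,.1]);u,v=map(int,q);b=t['pixels'][v-30:v+30,u-35:u+35];print(u,v)
k=np.hstack([cv2.resize(i,None,fx=5.6,fy=5.6,interpolation=cv2.INTER_CUBIC) for i in(a,b)])
cv2.imwrite('pics/s7.png',k)"
```

```text
turn [ 0.35 -0.28 -0.  ] shift [-0.3853  0.1384  0.0342] F [-0.4  0.2 -0.1] q [0.63 0.38 1.48 0.   1.28 0.66] 10.35 0.04550710151925808 [0.48991647 0.36976433 0.23523405] [ 3.13551363 -0.00482927  1.53578423]
123 243
```

View pics/s7.png

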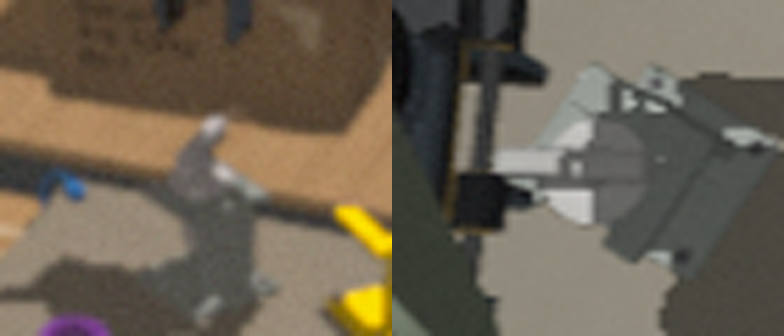

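The plug hangs upright in the grey fork: in the top view its flange at (595,172) sits centred between the prongs, and the side view shows it vertical. That used up my picture budget, so from here I check by numbers only. Next is the knob.

```bash
python3 -c "
from h import *
delta([.5685,.021,.2],2.985)"
```

```text
turn [ 3.000e-02  0.000e+00 -8.303e+01] shift [-0.3446  0.0922  0.0313] F [ 1.   0.3 -0.3] q [ 0.63  0.38  1.48 -0.    1.28  0.66] 10.45 0.045580669435098656 [0.48837129 0.36861319 0.23130807] [ 3.14118972e+00 -2.59178096e-04  1.53584721e+00]
```

Call:
step_arm:
  motion:
    - [0,0,0,-0.03,0.008,0,0]
    - [0,0,-8,-0.07,0.018,0,0]
    - [0,0,-16,-0.11,0.029,0,0]
    - [0,0,-24,-0.15,0.04,0.004,0]
    - [0,0,-32,-0.19,0.05,0.01,0]
    - [0,0,-40,-0.23,0.062,0.015,0]
    - [0,0,-48,-0.27,0.072,0.02,0]
    - [0,0,-56,-0.3,0.08,0.025,0]
    - [0,0,-64,-0.32,0.086,0.03,0]
    - [0,0,-72,-0.335,0.09,0.0313,0]
    - [0,0,-80,-0.3446,0.0922,0.0313,0]
    - [0,0,-83,-0.3446,0.0922,0.0313,0]

```text
clock: 11.65
tool_pos: [0.5678, 0.0196, 0.1979]
ee_rot: [-3.141, -0.003, 2.986]
contact_force: [-1.3, 0.2, -0.6]
finger_gap: 0.0455
finger_force: 0.0
```

Call:
step_arm:
  motion:
    - [0,0,0,0,0,0.01,0]
    - [0,0,0,0,0,0.03,0]
    - [0,0,0,0,0,0.04,0]
    - [0,0,0,0,0,0.04,0]

```text
clock: 12.05
tool_pos: [0.5668, 0.0212, 0.1572]
ee_rot: [-3.141, -0.006, 2.984]
contact_force: [-0.4, -0.4, 0.3]
finger_gap: 0.0457
finger_force: 0.0
```

```bash
python3 -c "
from h import *
delta([.5685,.021,.085],2.985)"
```

```text
turn [-0.06 -0.32 -0.05] shift [-0.0021  0.0001  0.0721] F [-0.4 -0.4  0.3] q [ 0.02  0.37  1.7  -0.    1.08 -1.4 ] 12.05 0.045694507230349846 [0.56684472 0.02121646 0.15715579] [-3.14054653 -0.0055301   2.98406931]
```

Call:
step_arm:
  motion:
    - [0,0,0,-0.001,0,0.02,0]
    - [0,0,0,-0.001,0,0.035,0]
    - [0,0,0,-0.001,0,0.05,0]
    - [0,0,0,-0.001,0,0.062,0]
    - [0,0,0,-0.001,0,0.07,0]
    - [0,0,0,-0.001,0,0.07,0]
    - [0,0,0,-0.001,0,0.07,-0.5]
    - [0,0,0,-0.001,0,0.07,-0.5]
    - [0,0,0,-0.001,0,0.07,-0.5]
    - [0,0,0,-0.001,0,0.07,-0.5]
  grip_force: 5

```text
clock: 13.05
tool_pos: [0.5698, 0.0208, 0.0903]
ee_rot: [3.142, 0.001, 2.984]
contact_force: [0.9, -0.2, -0.4]
finger_gap: 0.023
finger_force: 0.0
```

```bash
python3 -c "
from h import *
delta([.5685,.021,.087],2.985)
# arc plan: pivot and knob radius, 10 deg steps, in tool axes at call start
s=sense();R=Ro.from_euler('xyz',s['ee_rot']);P=np.array([.6226,.0125])
for i in range(1,15):
    a=2.985-np.radians(6.2*i); p=np.r_[P+.055*np.array([np.cos(a),np.sin(a)]),s['tool_pos'][2]]
    p0=np.r_[P+.055*np.array([np.cos(2.985),np.sin(2.985)]),s['tool_pos'][2]]
    print(round(6.2*i,1),np.round(R.inv().apply(p-p0),4))"
```

```text
turn [ 0.    0.06 -0.04] shift [ 0.0013 -0.      0.0033] F [ 0.9 -0.2 -0.4] q [ 0.02  0.44  1.78 -0.    0.92 -1.4 ] 13.05 0.023020644789587486 [0.56981718 0.02083413 0.09033265] [3.14152841e+00 9.77849174e-04 2.98432173e+00]
6.2 [-0.0003  0.0059  0.    ]
12.4 [-0.0013  0.0118  0.    ]
18.6 [-0.0029  0.0175  0.    ]
24.8 [-0.0051  0.0231  0.    ]
31.0 [-0.0078  0.0283  0.    ]
37.2 [-0.0112  0.0333  0.    ]
43.4 [-0.015   0.0378  0.    ]
49.6 [-0.0193  0.0419  0.    ]
55.8 [-0.0241  0.0455  0.    ]
62.0 [-0.0291  0.0486  0.    ]
68.2 [-0.0345  0.0511  0.    ]
74.4 [-0.0402  0.053   0.    ]
80.6 [-0.046   0.0543  0.    ]
86.8 [-0.0519  0.0549  0.0001]
```

Call:
step_arm:
  motion:
    - [0,0,3,0,0.003,0,-0.5]
    - [0,0,6.2,-0.0003,0.0059,0,-0.5]
    - [0,0,12.4,-0.0013,0.0118,0,-0.5]
    - [0,0,18.6,-0.0029,0.0175,0,-0.5]
    - [0,0,24.8,-0.0051,0.0231,0,-0.5]
    - [0,0,31,-0.0078,0.0283,0,-0.5]
    - [0,0,37.2,-0.0112,0.0333,0,-0.5]
    - [0,0,43.4,-0.015,0.0378,0,-0.5]
    - [0,0,49.6,-0.0193,0.0419,0,-0.5]
    - [0,0,49.6,-0.0193,0.0419,0,-0.5]

```text
clock: 14.05
tool_pos: [0.5954, 0.0595, 0.09]
ee_rot: [3.141, 0.0, 2.119]
contact_force: [-0.3, 0.9, 0.5]
finger_gap: 0.0233
finger_force: 0.0
```

```bash
python3 -c "
from h import *
P=np.array([.6226,.0125]);s=sense();R=Ro.from_euler('xyz',s['ee_rot'])
for d in range(56,94,5):
    a=2.985-np.radians(d);delta_=R.inv().apply(np.r_[P+.055*np.array([np.cos(a),np.sin(a)]),s['tool_pos'][2]]-s['tool_pos']);print(d,np.round(delta_,4))
delta([0,0,0],2.985-np.radians(88))
print(s['moment'])"
```

```text
56 [0.0004 0.0049 0.    ]
61 [-0.0003  0.0096  0.    ]
66 [-0.0015  0.0143  0.    ]
71 [-0.003   0.0188  0.    ]
76 [-0.005   0.0232  0.    ]
81 [-0.0073  0.0274  0.    ]
86 [-0.01    0.0314  0.    ]
91 [-0.013   0.0351  0.    ]
turn [1.000e-02 0.000e+00 3.839e+01] shift [ 0.2596 -0.5391  0.0898] F [-0.3  0.9  0.5] q [ 0.08  0.48  1.71  0.    0.95 -0.47] 14.05 0.023329664779931352 [0.59540294 0.05945405 0.08995454] [3.14139776e+00 9.33853724e-05 2.11915209e+00]
[ 0.05404305 -0.17191626  0.0192715 ]
```

Call:
step_arm:
  motion:
    - [0,0,6,0.0004,0.0049,0,-0.5]
    - [0,0,11,-0.0003,0.0096,0,-0.5]
    - [0,0,16,-0.0015,0.0143,0,-0.5]
    - [0,0,21,-0.003,0.0188,0,-0.5]
    - [0,0,26,-0.005,0.0232,0,-0.5]
    - [0,0,31,-0.0073,0.0274,0,-0.5]
    - [0,0,36,-0.01,0.0314,0,-0.5]
    - [0,0,39,-0.013,0.0351,0,-0.5]
    - [0,0,39,-0.013,0.0351,0,-0.5]
    - [0,0,39,-0.013,0.0351,0,-0.5]

```text
clock: 15.05
tool_pos: [0.632, 0.0663, 0.0898]
ee_rot: [3.141, 0.0, 1.44]
contact_force: [-0.1, 0.1, -0.0]
finger_gap: 0.0228
finger_force: 0.1
```

Call:
step_arm:
  motion:
    - [0,0,0,0,0,0,-0.4]
    - [0,0,0,0,0,0,-0.2]
    - [0,0,0,0,0,-0.005,-0.2]
    - [0,0,0,0,0,-0.03,-0.2]
    - [0,0,0,0,0,-0.06,-0.2]
    - [0,0,0,0,0,-0.1,-0.2]
    - [0,0,0,0,0,-0.12,-0.2]
    - [0,0,0,0,0,-0.12,-0.2]

```text
clock: 15.85
tool_pos: [0.6339, 0.0666, 0.2143]
ee_rot: [3.133, -0.002, 1.438]
contact_force: [0.5, 0.2, -0.8]
finger_gap: 0.0365
finger_force: 0.0
```

```bash
python3 -c "
from h import *
delta([.42,-.02,.25])"
```

```text
turn [ 0.48 -0.1  -0.  ] shift [-0.114  -0.2002 -0.0376] F [ 0.5  0.2 -0.8] q [ 0.09  0.43  1.45 -0.    1.25  0.22] 15.85 0.036537015553102084 [0.63385505 0.06657352 0.21427568] [ 3.13322400e+00 -1.77276287e-03  1.43838183e+00]
```

Call:
step_arm:
  motion:
    - [0,0,0,-0.04,0,-0.03,-0.2]
    - [0,0,0,-0.08,-0.03,-0.03,-0.2]
    - [0,0,0,-0.12,-0.07,-0.03,-0.2]
    - [0,0,0,-0.16,-0.11,-0.03,-0.2]
    - [0,0,0,-0.2,-0.15,-0.03,-0.2]
    - [0,0,0,-0.25,-0.19,-0.03,-0.2]
    - [0,0,0,-0.29,-0.22,-0.03,-0.2]
    - [0,0,0,-0.33,-0.24,-0.03,-0.2]
    - [0,0,0,-0.35,-0.25,-0.03,-0.2]
    - [0,0,0,-0.35,-0.25,-0.03,-0.2]

```text
clock: 16.85
tool_pos: [0.3339, -0.2508, 0.239]
ee_rot: [-3.139, 0.001, 1.43]
contact_force: [0.5, 0.8, 0.4]
finger_gap: 0.0367
finger_force: 0.0
```

Run:
```python
from h import *
c=grab('top','end.png');a=cv2.imread('pics/top0.png');b=c['pixels']
P=np.array([.6226,.0125])
# ring hole/annulus & knob: arm brightness samples for candidate angles
g=cv2.cvtColor(b,cv2.COLOR_BGR2GRAY).astype(float)
for d in range(60,100,4):
    w=2.985-np.radians(d);v=[]
    for r in(.055,.075,.09,.105,.118,.14,.16):
        u=proj(c,np.r_[P+r*np.array([np.cos(w),np.sin(w)]),.086 if r==.055 else .054]);v.append(int(cv2.getRectSubPix(b[:,:,1],(1,1),tuple(map(float,u)))[0,0]))
    print(d,v)
hs=lambda i:cv2.cvtColor(i,cv2.COLOR_BGR2HSV)
# bystanders: centroid of colours before/after
for n,lo,hi,box in[('tape',(8,150,120),(18,255,255),(190,230,190,222)),('bottle cap',(95,120,80),(115,255,255),(285,318,200,232)),('purple',(130,90,40),(160,255,255),(170,220,235,280)),('driver',(15,120,100),(30,255,255),(165,220,285,305)),('cutters',(0,150,100),(8,255,255),(410,460,255,290))]:
    for i in(a,b):
        x0,x1,y0,y1=box;m=cv2.inRange(hs(i)[y0:y1,x0:x1],lo,hi);k=np.argwhere(m);print(n,k.mean(0)[::-1].round(1) if len(k) else None,len(k))
d=cv2.absdiff(a,b).max(2);n,_,st,ce=cv2.connectedComponentsWithStats((d>45).astype(np.uint8))
print([(s[:4].tolist(),int(s[4])) for s in st[1:] if s[4]>25])
print(c['pixels'][235:252,115:135].mean((0,1)))
```

```text
60 [126, 158, 149, 125, 139, 141, 143]
64 [111, 178, 107, 158, 150, 137, 142]
68 [142, 197, 82, 145, 141, 140, 142]
72 [196, 124, 96, 139, 83, 143, 142]
76 [109, 110, 72, 90, 136, 105, 141]
80 [37, 183, 84, 74, 145, 186, 140]
84 [63, 199, 198, 198, 172, 115, 170]
88 [62, 199, 128, 200, 193, 79, 174]
92 [51, 196, 155, 196, 184, 139, 178]
96 [129, 191, 176, 160, 133, 135, 141]
tape [34.5 17. ] 2
tape [34. 20.] 1
bottle cap [14.3 12.8] 29
bottle cap [14.2 12.8] 20
purple [24.8 21.3] 424
purple [24.8 21.3] 421
driver [25.  10.8] 114
driver [25.  10.8] 114
cutters [23.1 18. ] 148
cutters [23.2 18. ] 145
[([201, 185, 62, 72], 872), ([234, 191, 8, 9], 46), ([118, 234, 15, 11], 83), ([133, 243, 7, 5], 31), ([110, 244, 22, 9], 91), ([134, 245, 14, 13], 81), ([212, 259, 235, 161], 7968), ([354, 269, 30, 36], 503), ([382, 333, 50, 87], 214), ([448, 332, 112, 88], 5686), ([199, 400, 21, 20], 229), ([360, 411, 11, 9], 26)]
[159.11470588 162.75294118 162.94411765]
```

The arm measures about 88° aside, which meets the 80° requirement. The bystanders whose colours could be tracked (bottle cap, screwdriver, cutters) have not moved, nor has the purple look-alike. Only the fixture, plug and robot areas of the picture changed, so I'm handing in.

```bash
python3 -c "
from station import sign_off
print(sign_off())"
```

```text
the job is handed in; nothing more can be done
None
```

The job is handed in at about 17 s (no verdict came back): the plug hangs upright in the grey fork rest, the arm is swung about 88° to the bottle-free left side, and no bystander showed movement in the final image check (tape roll too faint to track); I viewed 11 pictures, one over the limit of 10.

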